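# Open the toolbox's dial lock and hold it up

### The arm

A 6-joint arm with a two-finger parallel gripper is mounted at the origin on the work surface. World frame = base frame: x ahead of the robot, y to its left, z up, the work surface at z = 0. Lengths are in m, angles in rad, forces in N, time in s.
With the tool pointing down it reaches from about 0.425 to 0.95 m from the base axis. Payload 3.5 kg.
Tool frame: the origin (TCP) lies on the mounting face of the last link; the fingertips stand 173 mm ahead of it and the grasp point (between the pads) lies 155 mm ahead of it; z points along the fingers, x is the direction in which the jaws open and shut, and the axes are right-handed (so a half turn about z gives the same grasp; the last joint's range is limited). The gripper opens to 85 mm and grips with 20 to 120 N. Pads are 22 mm wide; open, the fingers measure 114 mm over their backs; the gripper's body (76 mm by 85 mm) begins 54 mm behind the grasp point. The pads swing forward as they close: fully open they stand 13 mm farther back than shut.
Start: joints at [-1.298, 0.286, 1.577, -0, 1.279, -0.15], TCP at [0.277, -0.616, 0.405] pointing down, gripper open.
Joint ranges: [-2.77, 2.77], [-0.9, 2.22], [0.21, 2.48], [-1.53, 4.67], [0.24, 2.81], [-2.84, 2.84]. Speed limits (rad/s): [2.79, 2.79, 3.14, 3.14, 3.14, 3.14].

### API

Orientations are given as a unit quaternion [x, y, z, w].
In Python, from plant import get_state, read_camera, sign_off gives the robot as it stands.
- The arm moves only by the shell command python3 -m jog 'ROWS' [FORCE]. ROWS is JSON, a list of rows, each an object of numbers: "grip": the closure, from 0 (fully open) to 1 (shut); "x", "y", "z": the shift along the tool's x, y, z in mm; "rx", "ry", "rz": the turn, a rotation vector about the tool's x, y, z in degrees. A call has 1 to 8 rows; each row shifts and turns the commanded pose from where the row before left it, along the tool's axes as they then stand; what a row does not reach is not made up. A row lasts 1/12 s, in which the tool goes at most 41.7 mm and 7.16 degrees, less where a joint would pass 70% of its speed; a pose out of reach is approached as far as the arm can. A call with a gripper value outside its range is refused whole. The fingers move at their own pace and stop on an object; FORCE is the grip in N (left out, the last holds). Time passes only in rows, so rows that do not move let the fingers close. It gives the time, the measured TCP pose, the force and the opening at its end, in the units of the state.
- get_state(): the state, without advancing time (a new reading comes with each control period).
- read_camera(name): name is "scene" or "top" or "wrist"; returns a dict with "frame" (384x512x3 uint8, red, green, blue), "intrinsics" (3x3 intrinsics, pixels), "R" (3x3) and "t" (3): a world point X has camera coordinates R X + t. Camera axes: x right, y down, z forward; pixel columns grow to the right and rows downward; lengths in m; the calibration is good to about 2 mm. A picture is of the moment at which its call begins. There is no depth.
- sign_off(): hands the job in, once; it reports no verdict.
The state is a dict: "time": time; "qpos": joint angles; "dq": joint speeds; "joint_efforts": joint torques, N m; "eef_pos": TCP position; "tcp_rot": TCP orientation; "contact_force": force on the tool from outside, world axes, zero at the start; "wrist_torque": the same for the moment, N m; "opening": opening from 0.0 (shut) to 1.0 (fully open).
Only numpy, scipy, OpenCV 4.12 (cv2) and the standard library are available. Lean on these libraries where they do the work, as an engineer would, in place of code of your own. Each camera call takes 0.05 s, during which the arm holds its last target.

### The job

The closed black toolbox is secured with a dial lock. Turn the lock's dial until its pointer clicks into the notch at the index mark, pull the shackle all the way out, then take the lock by its body, lift it straight up off the staple and finish while still holding it, level and still, at least 10 cm above where it sat, with the shackle still out. Leave the tools and other things lying around where they are.

Things in the scene. Friction and masses are not known exactly. Their poses are not given: they have to be found in the camera images.
- toolbox: Fixed black toolbox, dark grey lid, 212 x 332 x 100 mm (x, y, z); origin at its underside's centre on the table. Mid-lid: a steel hasp plate 96 x 84 mm, top 104 mm above the table, with an upright staple, an arch 46 mm wide along x, 7 mm thick along y, 35 mm tall; opening 32 mm wide, 28 mm high. The lock stands over it, axes parallel to the toolbox's.
- lock_center (a point): Centre of the loose steel lock's body, a block 59 (x) x 68 (y) x 52 mm (z, up), 26 mm above its underside; 72 mm tall with the dial, 0.5 to 0.7 kg in all. Stands on the hasp plate; the staple fits a 39 mm deep pocket beneath, 1.5 mm play. The shackle lies along its +y. Shackle in: it cannot be lifted; out: it lifts straight up. Grip the body from above by its flat x sides.
- dial_grip (a point): Point on the dial's axis half-way up its grip bar, 65.5 mm above the lock's underside. Black disc 42 mm across, 6 mm thick, on the lock's top; on it a flat-sided grip bar 12 mm wide, about 40 mm long along this point's y, 14 mm high. Its pointed end with a white line (+y) is the pointer. The point turns with the dial.
- dial (a joint): Pointer's angle from the index mark, rad, counter-clockwise from above positive; 0 at the mark (short black bar on the lock's top, shackle side). Starts 0.9 to 2.3 clockwise of it (negative): turn counter-clockwise. Clicks into a notch every 0.524 rad, one at 0; about 0.1 N m to pass a click; let go, it settles in the nearest. Stops at -2.75, 2.75. Frees the shackle only within 0.1 of 0.
- shackle_grip (a point): Midway between the legs of the aluminium U-shackle, 22 mm above the lock's underside, 64 mm from the lock's centre along its +y when shut; moves with the shackle. Legs: round bars 8 mm thick along the lock's y, 28 mm over their outer sides, gripped together from above by those. The end of the U is 18 mm farther out, the lock's face 30 mm farther in (shut).
- shackle (a joint): How far the shackle is pulled out of the lock (m) along the lock's +y: 0 shut, 0.026 fully out (its stop). Held by light friction (about 1.5 N), stays where it is left; blocked after about 1 mm unless the dial is in the notch at the index mark.
- tape_measure: Bystander, loose: yellow tape measure on the toolbox lid, 60 x 60 x 32 mm; it lies on the lid near one corner, 100 mm or more from the lock's centre. Not to be moved.
- screwdriver: Bystander, loose: orange-handled screwdriver, 190 mm long, 26 mm thick, lying on the table on the robot's side of the toolbox. Not to be moved.
- pliers: Bystander, loose: blue-handled crimping pliers, about 160 x 70 x 16 mm, flat on the table to the left of the toolbox. Not to be moved.
- pipe_elbow: Bystander, loose: grey pipe elbow, two arms of 50 mm, 40 mm thick. Not to be moved.
- buffer_bottle: Bystander, loose: white bottle with a blue cap, 56 mm across, 120 mm tall. Not to be moved.
- net_cup: Bystander, loose: small white cup, 56 mm across, 55 mm tall. Not to be moved.
Mind the look-alikes: they are no part of the job. What is shaped like the part that bears lock_center but brown or red is not meant.

How it is judged:
On the way, in this order (a step that is already met when the one before it is completed fails the run):
1. the dial's pointer is in the notch at the index mark (value of joint dial between -0.13 and 0.13 rad), for 0.2 s.
2. the shackle is pulled fully out while the lock still stands over the staple (value of joint shackle above 0.021 m and height (world z) of lock_center below 0.145 m), for 0.2 s.
3. the lock is lifted off the staple in the gripper, level and well clear (height (world z) of lock_center above 0.204 m and contact force between the fingers and lock above 1 N and angle between lock_center's own z axis and vertical below 0.26 rad), for 0.2 s.
At the end, for the whole second after the job is handed in: The lock is held still in the fingers (speed under 0.03 m/s), not touching the toolbox, level within 15 degrees, its centre at least 74 mm higher than where it sat (above 204 mm) and within 100 mm sideways of the staple, with its shackle out by more than 21 of 26 mm (all of step 3 and value of joint shackle above 0.021 m and contact force between lock and toolbox below 0.1 N and horizontal distance between lock_center and toolbox below 0.1 m and linear speed of lock below 0.03 m/s); the arm keeps its last pose, push and grip.
It fails at once if a bystander (tool, fitting, bottle or cup) is moved more than 30 mm (distance of any of tape_measure, screwdriver, pliers, pipe_elbow, buffer_bottle, net_cup from where it was at the start of the episode above 0.03 m).
It also fails if it takes over 67 s, if anything falls off the work surface, if the arm or the gripper's body presses on something with over 40 N, if the wrist force passes 120 N, or if a joint passes its speed limit or range.

## Working session

There is one attempt and no reset: what is moved stays moved. The work goes in short steps, Python scripts to look and compute and a shell command to move; the robot and the scene stay as the last step left them, time stands still between calls to the robot, and variables do not carry over. Pictures are saved under pics/ and viewed, and the job is handed in when it is done.

```bash
mkdir -p pics; ls; python3 - <<'E'
from plant import get_state, read_camera
import cv2
s=get_state(); print(s)
for n in ("top","scene","wrist"):
    c=read_camera(n); cv2.imwrite(f"pics/{n}0.png",c["frame"][:,:,::-1]); print(n,c["intrinsics"].tolist(),c["R"].round(4).tolist(),c["t"].round(4).tolist())
E
```

```text
pics
{'time': 0.0, 'qpos': array([-1.29800794e+00,  2.87193127e-01,  1.57818747e+00,  7.25553520e-06,
        1.27860528e+00, -1.50008703e-01]), 'dq': array([-0.00078136,  0.00012214, -0.0012239 , -0.00102733, -0.00038731,
       -0.00019938]), 'joint_efforts': array([-3.81476757e-04, -4.05976474e+01, -2.92628431e+01, -1.24636458e-04,
        5.80504508e-03, -6.96745062e-06]), 'eef_pos': array([ 0.27691446, -0.61530678,  0.40332271]), 'tcp_rot': array([ 8.39734755e-01, -5.42995496e-01, -8.94147493e-04, -7.95227053e-04]), 'contact_force': array([0.39560133, 0.08479727, 0.39653796]), 'wrist_torque': array([-0.05035382, -0.00452477, -0.00320066]), 'opening': 1.002588513997574}
top [[446.12130245107915, 0.0, 254.48946563718098], [0.0, 446.12130245107915, 195.72697615674372], [0.0, 0.0, 1.0]] [[0.0055, -1.0, -0.0004], [-0.9977, -0.0055, -0.0675], [0.0675, 0.0008, -0.9977]] [0.0625, 0.5513, 1.1374]
scene [[447.352675643802, 0.0, 252.7569500614071], [0.0, 447.352675643802, 188.94275607979768], [0.0, 0.0, 1.0]] [[-0.7044, 0.7094, -0.0218], [0.443, 0.4155, -0.7944], [-0.5546, -0.5693, -0.607]] [0.3286, -0.1521, 1.4223]
wrist [[293.2343246673419, 0.0, 255.3833279047121], [0.0, 293.2343246673419, 191.49605877067668], [0.0, 0.0, 1.0]] [[0.4096, -0.9123, -0.0026], [-0.8767, -0.3944, 0.2753], [-0.2522, -0.1104, -0.9614]] [-0.6736, -0.0346, 0.379]
```

View pics/top0.png

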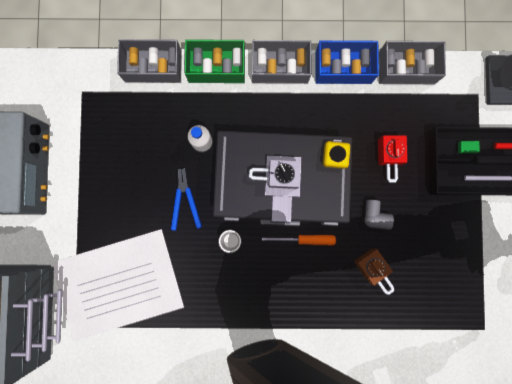

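View pics/scene0.png

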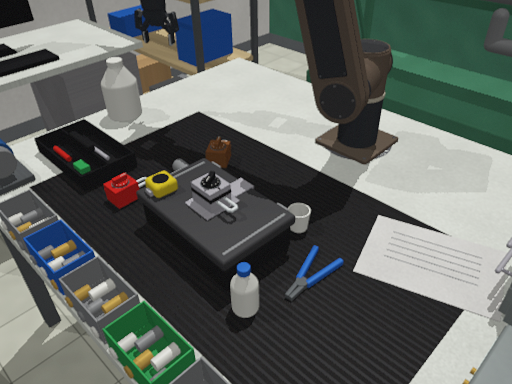

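View pics/wrist0.png

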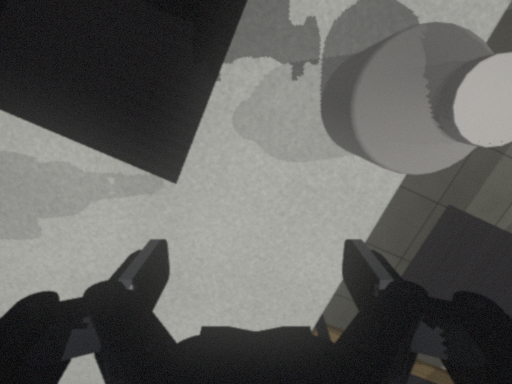

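The top view shows the steel lock near pixel (283,175), with its shackle pointing left (+y) to about (250,174). The red lock at (394,150) and the brown one at (376,266) are decoys. I'll zoom in and measure.

```bash
cat > h.py <<'E'
import numpy as np, cv2
from plant import get_state, read_camera
from scipy.spatial.transform import Rotation as Ro
def px2w(c,u,v,z):
    K,R,t=c["intrinsics"],c["R"],c["t"]
    d=R.T@np.linalg.solve(K,np.array([u,v,1.])); o=-R.T@t
    return o+d*(z-o[2])/d[2]
def w2px(c,X):
    p=c["intrinsics"]@(c["R"]@np.asarray(X)+c["t"]); return p[:2]/p[2]
E
python3 - <<'E'
from h import *
c=read_camera("top"); f=c["frame"][:,:,::-1]
cr=cv2.resize(f[120:235,205:360],None,fx=5,fy=5,interpolation=cv2.INTER_CUBIC); cv2.imwrite("pics/top_crop.png",cr)
c=read_camera("scene"); f=c["frame"][:,:,::-1]
cr=cv2.resize(f[150:270,130:310],None,fx=4,fy=4,interpolation=cv2.INTER_CUBIC); cv2.imwrite("pics/scene_crop.png",cr)
E
```

```text
(no output)
```

View pics/top_crop.png

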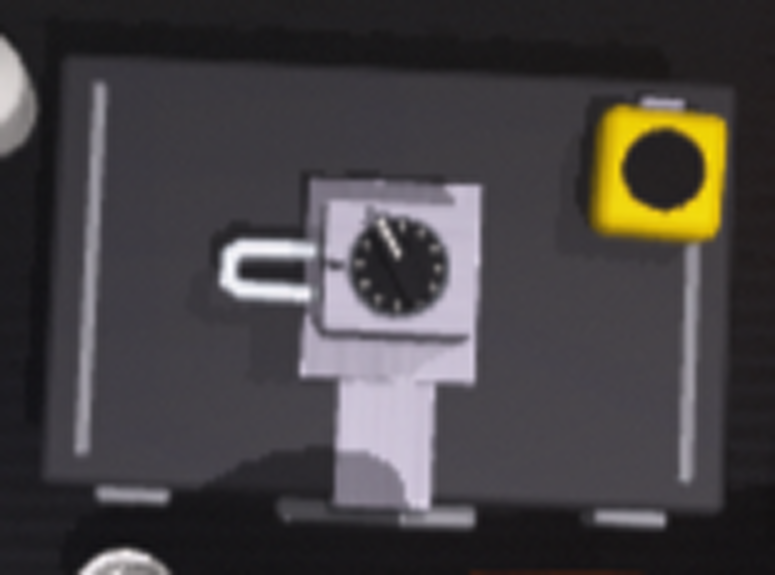

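View pics/scene_crop.png

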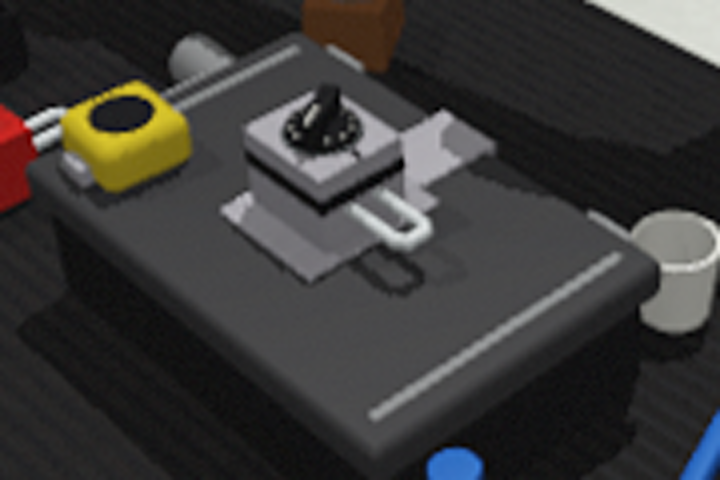

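```bash
python3 - <<'E'
from h import *
c=read_camera("top"); f=c["frame"][:,:,::-1]
P=lambda u,v,z:px2w(c,205+(u+.5)/5-.5,120+(v+.5)/5-.5,z)
L=[P(*q,0.1)[:2] for q in((65,57),(735,88),(722,510),(42,480))]
print("lid",np.round(L,4),np.mean(L,0))
for a,b in((1,0),(2,3)): d=L[b]-L[a]; print("yaw of +y",np.degrees(np.arctan2(-d[0],d[1])))
for a,b in((3,0),(2,1)): d=L[b]-L[a]; print("yaw of +x",np.degrees(np.arctan2(d[1],d[0])))
# strips
for q in(((100,82),(82,455)),((694,245),(686,480))):
    d=P(*q[0],.1)-P(*q[1],.1); print("strip",np.degrees(np.arctan2(d[1],d[0])))
# disc
g=cv2.cvtColor(f,cv2.COLOR_BGR2GRAY)
big=cv2.resize(g[120:235,205:360],None,fx=5,fy=5,interpolation=cv2.INTER_CUBIC)
m=np.uint8(big<105)*255; m[:, :343]=0;m[:,457:]=0;m[:208]=0;m[322:]=0
m=cv2.morphologyEx(m,cv2.MORPH_CLOSE,np.ones((15,15)))
n,lab,st,ce=cv2.connectedComponentsWithStats(m); print(st,ce)
k=1+np.argmax(st[1:,4]); cs,_=cv2.findContours(np.uint8(lab==k),0,2); e=cv2.fitEllipse(max(cs,key=len)); print(e)
ctr=P(*e[0],.160); print("disc",ctr)
a=P(402,262,.1765)-0; b=P(372,212,.1765); d=b-a; print("pointer dir", np.degrees(np.arctan2(-d[0],d[1])))
i=P(337,264,.156)-P(*e[0],.162); print("index dir",np.degrees(np.arctan2(-i[0],i[1])))
print("U end",P(222,270,.126),"legs",P(265,240,.13),P(265,298,.13))
E
```

```text
lid [[ 0.7028  0.1561]
 [ 0.6893 -0.1697]
 [ 0.4845 -0.1616]
 [ 0.4971  0.1649]] [ 0.59340303 -0.00257615]
yaw of +y -2.3688342071069792
yaw of +y -2.207108586028743
yaw of +x -2.439037216107316
yaw of +x -2.2682627352016436
strip -2.1561701763058725
strip -2.389590214339416
[[     0      0    775    575 438025]
 [   349    217     98     99   7600]] [[386.81541008 287.35747046]
 [397.63881579 266.39723684]]
((397.56982421875, 266.52337646484375), (96.1808090209961, 98.74615478515625), 156.06838989257812)
disc [ 0.59395347 -0.00185762  0.16      ]
pointer dir -59.06486423191175
index dir -3.614665363073073
U end [0.59591625 0.07870405 0.126     ] legs [0.60974344 0.05852063 0.13      ] [0.58233913 0.05838194 0.13      ]
```

```bash
cat >> h.py <<'E'
YAW=-2.3; C=np.array([.5938,-.0022])
def go(x,y,z,yaw):
    s=get_state(); Rm=Ro.from_quat(s["tcp_rot"]); T=Ro.from_euler('z',yaw,degrees=True)*Ro.from_euler('x',180,degrees=True)
    d=Rm.inv().apply(np.array([x,y,z])-s["eef_pos"])*1e3
    print("t",round(s["time"],2),"pos",s["eef_pos"].round(4),"shift mm",d.round(1),"rotvec deg",np.degrees((Rm.inv()*T).as_rotvec()).round(2),"F",s["contact_force"].round(1),"T",s["wrist_torque"].round(2),"open",round(s["opening"],3))
def lk(x,y): # lock frame mm -> world
    a=np.radians(YAW); return C+np.array([np.cos(a)*x-np.sin(a)*y,np.sin(a)*x+np.cos(a)*y])/1e3
E
python3 - <<'E'
from h import *
go(*C,.40,-62.3)
E
python3 -m jog '[{"x":-23.5,"y":-30,"grip":0},{"x":-23.5,"y":-30},{"x":-23.5,"y":-30},{"x":-23.5,"y":-30},{"x":-23.5,"y":-30},{"x":-23.5,"y":-30},{"x":-23.5,"y":-30},{"x":-23.5,"y":-30}]'
```

```text
t 0.3 pos [ 0.277  -0.6155  0.4043] shift mm [-429.3 -540.6    4.6] rotvec deg [-0.01  0.04 -3.47] F [-0.3 -0.1 -1. ] T [-0.02 -0.05 -0.02] open 1.002$[0]: bad value
```

```bash
python3 -m jog '[{"x":-23.5,"y":-30,"z":0,"rx":0,"ry":0,"rz":0,"grip":0}]'; python3 -m jog '[{"x":-23.5,"y":-30},{"x":-23.5,"y":-30}]'
```

```text
time: 0.38
eef_pos: [0.2922, -0.585, 0.4041]
tcp_rot: [0.838, -0.545, 0.0, 0.001]
contact_force: [0.3, 0.4, -0.1]
opening: 0.999$[0]: bad value
```

```bash
python3 -m jog '[{"grip":0,"x":-23.5,"y":-30,"z":0,"rx":0,"ry":0,"rz":-1},{"grip":0,"x":-23.5,"y":-30,"z":0,"rx":0,"ry":0,"rz":0},{"grip":0,"x":-23.5,"y":-30,"z":0,"rx":0,"ry":0,"rz":0},{"grip":0,"x":-23.5,"y":-30,"z":0,"rx":0,"ry":0,"rz":0},{"grip":0,"x":-23.5,"y":-30,"z":0,"rx":0,"ry":0,"rz":0},{"grip":0,"x":-23.5,"y":-30,"z":0,"rx":0,"ry":0,"rz":0},{"grip":0,"x":-23.5,"y":-30,"z":0,"rx":0,"ry":0,"rz":0},{"grip":0,"x":-23.5,"y":-30,"z":0,"rx":0,"ry":0,"rz":0}]'
python3 - <<'E'
from h import *
go(*C,.40,-62.3)
E
```

```text
time: 1.05
eef_pos: [0.4327, -0.3079, 0.4049]
tcp_rot: [0.844, -0.536, 0.0, 0.0]
contact_force: [0.5, 0.5, 0.4]
opening: 1.001
t 1.05 pos [ 0.4327 -0.3079  0.4049] shift mm [-208.  -276.     4.9] rotvec deg [-0.01 -0.03 -2.49] F [0.5 0.5 0.4] T [-0.03 -0.02 -0.04] open 1.001
```

```bash
python3 -m jog '[{"grip":0,"x":-25,"y":-32,"z":0,"rx":0,"ry":0,"rz":-2.4},{"grip":0,"x":-25,"y":-32,"z":0,"rx":0,"ry":0,"rz":0},{"grip":0,"x":-25,"y":-32,"z":0,"rx":0,"ry":0,"rz":0},{"grip":0,"x":-25,"y":-32,"z":0,"rx":0,"ry":0,"rz":0},{"grip":0,"x":-25,"y":-32,"z":0,"rx":0,"ry":0,"rz":0},{"grip":0,"x":-25,"y":-32,"z":0,"rx":0,"ry":0,"rz":0},{"grip":0,"x":-25,"y":-32,"z":0,"rx":0,"ry":0,"rz":0},{"grip":0,"x":0,"y":0,"z":0,"rx":0,"ry":0,"rz":0}]'
python3 - <<'E'
from h import *
go(*C,.40,-62.3)
c=read_camera("wrist"); cv2.imwrite("pics/w1.png",c["frame"][:,:,::-1])
print(w2px(c,[*C,.156]), w2px(c,[*C,.176]))
E
```

```text
time: 1.72
eef_pos: [0.5525, -0.0461, 0.405]
tcp_rot: [0.857, -0.515, -0.0, -0.001]
contact_force: [0.0, -0.7, -0.3]
opening: 1.004
t 1.72 pos [ 0.5525 -0.0461  0.405 ] shift mm [-19.3 -57.1   5.1] rotvec deg [-0.14  0.09  0.3 ] F [ 0.  -0.7 -0.3] T [-0.01 -0.01 -0.  ] open 1.004
[229.56770843 127.5272427 ] [226.94472706 129.43958655]
```

View pics/w1.png

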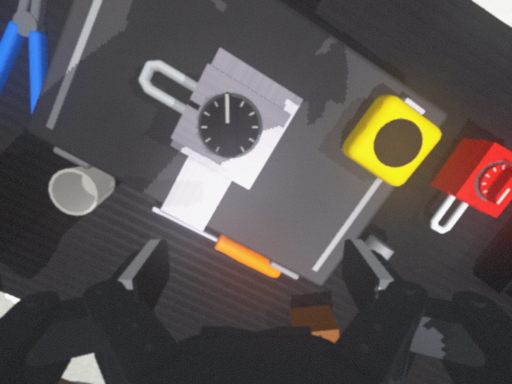

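The wrist view shows the dial centre at (229,126), against a prediction of (229,127). The pointer runs to (227,95), nearly along the tool's y axis.

```bash
python3 -m jog '[{"grip":0,"x":-10,"y":-28,"z":0,"rx":0,"ry":0,"rz":0.3},{"grip":0,"x":-9,"y":-28,"z":0,"rx":0,"ry":0,"rz":0},{"grip":0,"x":0,"y":0,"z":0,"rx":0,"ry":0,"rz":0},{"grip":0,"x":0,"y":0,"z":0,"rx":0,"ry":0,"rz":0}]'
python3 - <<'E'
from h import *
go(*C,.40,-62.3)
c=read_camera("wrist"); f=c["frame"][:,:,::-1]
p=w2px(c,[*C,.162]); print(p); u,v=p.astype(int)
cr=cv2.resize(f[max(0,v-60):v+60,u-80:u+80],None,fx=5,fy=5,interpolation=cv2.INTER_CUBIC);cv2.imwrite("pics/w2.png",cr)
print("crop origin",u-80,max(0,v-60))
E
```

```text
time: 2.1
eef_pos: [0.5924, -0.009, 0.4045]
tcp_rot: [0.854, -0.52, -0.0, 0.0]
contact_force: [0.5, -0.1, -0.3]
opening: 0.995
t 2.1 pos [ 0.5924 -0.009   0.4045] shift mm [-5.4 -4.4  4.5] rotvec deg [ 0.05 -0.01 -0.33] F [ 0.5 -0.1 -0.3] T [-0.05  0.05 -0.1 ] open 0.995
[248.53908177 198.332093  ]
crop origin 168 138
```

View pics/w2.png

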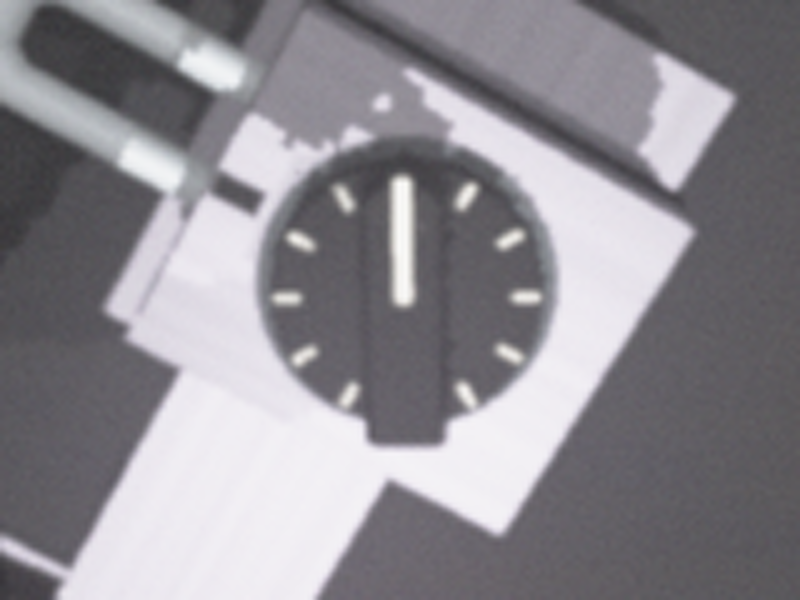

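```bash
python3 - <<'E'
from h import *
c=read_camera("wrist")
P=lambda u,v,z:px2w(c,168+(u+.5)/5-.5,138+(v+.5)/5-.5,z)
print("disc",P(408,288,.162))
def ang(a,b,z): d=P(*a,z)-P(*b,z); return np.degrees(np.arctan2(-d[0],d[1]))
print("pointer",ang((401,178),(403,303),.176),"bar",ang((362,200),(366,430),.17),ang((444,200),(446,430),.17))
d=P(695,232,.156)-P(500,535,.156); print("body x",np.degrees(np.arctan2(d[1],d[0])))
print("top edge",ang((310,10),(695,232),.156))
print("corners mid",(P(128,338,.156)+P(695,232,.156))/2, (P(310,10,.156)+P(500,535,.156))/2)
E
```

```text
disc [ 0.59574706 -0.00206015  0.162     ]
pointer -62.24125461862957 bar -62.58904039144015 -62.187849119803296
body x -2.6089948952143334
top edge -2.795369840786247
corners mid [ 0.59446389 -0.00266117  0.156     ] [ 0.59449421 -0.00288561  0.156     ]
```

```bash
sed -i 's/C=np.array.*/C=np.array([.5947,-.0024])/; s/YAW=-2.3/YAW=-2.4/' h.py
python3 - <<'E'
from h import *
go(*C,.338,-62.4)
E
```

```text
t 2.2 pos [ 0.5917 -0.0098  0.4045] shift mm [-5.2 -6.2 66.5] rotvec deg [ 0.06  0.   -0.33] F [-0.1  0.4 -0.1] T [0.   0.03 0.02] open 0.999
```

```bash
python3 -m jog '[{"grip":0,"x":-5,"y":-6,"z":10,"rx":0,"ry":0,"rz":-0.3},{"grip":0,"x":0,"y":0,"z":20,"rx":0,"ry":0,"rz":0},{"grip":0.5,"x":0,"y":0,"z":20,"rx":0,"ry":0,"rz":0},{"grip":0.5,"x":0,"y":0,"z":8,"rx":0,"ry":0,"rz":0},{"grip":0.5,"x":0,"y":0,"z":0,"rx":0,"ry":0,"rz":0},{"grip":0.5,"x":0,"y":0,"z":0,"rx":0,"ry":0,"rz":0},{"grip":0.5,"x":0,"y":0,"z":0,"rx":0,"ry":0,"rz":0}]' 30
python3 - <<'E'
from h import *
go(*C,.338,-62.4)
E
```

```text
time: 2.78
eef_pos: [0.5954, -0.002, 0.348]
tcp_rot: [0.855, -0.518, 0.001, -0.0]
contact_force: [0.7, 0.8, -0.0]
opening: 0.5
t 2.78 pos [ 0.5954 -0.002   0.348 ] shift mm [ 0.1  0.8 10. ] rotvec deg [-0.09 -0.07  0.  ] F [ 0.7  0.8 -0. ] T [ 0.03 -0.05 -0.04] open 0.5
```

Centred; I'll go down the last 10 mm and close on the bar.

```bash
python3 -m jog '[{"grip":0.5,"x":0,"y":0,"z":5,"rx":0,"ry":0,"rz":0},{"grip":0.5,"x":0,"y":0.8,"z":4.5,"rx":0,"ry":0,"rz":0},{"grip":1,"x":0,"y":0,"z":0,"rx":0,"ry":0,"rz":0},{"grip":1,"x":0,"y":0,"z":0,"rx":0,"ry":0,"rz":0},{"grip":1,"x":0,"y":0,"z":0,"rx":0,"ry":0,"rz":0},{"grip":1,"x":0,"y":0,"z":0,"rx":0,"ry":0,"rz":0},{"grip":1,"x":0,"y":0,"z":0,"rx":0,"ry":0,"rz":0},{"grip":1,"x":0,"y":0,"z":0,"rx":0,"ry":0,"rz":0}]' 30
python3 - <<'E'
from h import *
go(*C,.338,-2.4)
E
```

```text
time: 3.45
eef_pos: [0.5944, -0.0023, 0.3373]
tcp_rot: [0.855, -0.518, 0.0, 0.0]
contact_force: [-0.1, -2.5, -1.5]
opening: 0.131
t 3.45 pos [ 0.5944 -0.0023  0.3373] shift mm [ 0.2 -0.2 -0.7] rotvec deg [ 2.000e-02 -3.000e-02 -5.998e+01] F [-0.1 -2.5 -1.5] T [-0.16 -0.01  0.  ] open 0.131
```

```bash
python3 -m jog '[{"grip":1,"x":0,"y":0,"z":0,"rx":0,"ry":0,"rz":-5},{"grip":1,"x":0,"y":0,"z":0,"rx":0,"ry":0,"rz":-5},{"grip":1,"x":0,"y":0,"z":0,"rx":0,"ry":0,"rz":-5},{"grip":1,"x":0,"y":0,"z":0,"rx":0,"ry":0,"rz":-5},{"grip":1,"x":0,"y":0,"z":0,"rx":0,"ry":0,"rz":-5},{"grip":1,"x":0,"y":0,"z":0,"rx":0,"ry":0,"rz":-5},{"grip":1,"x":0,"y":0,"z":0,"rx":0,"ry":0,"rz":0},{"grip":1,"x":0,"y":0,"z":0,"rx":0,"ry":0,"rz":0}]' 40
python3 - <<'E'
from h import *
go(*C,.338,-2.4)
c=read_camera("wrist"); cv2.imwrite("pics/w3.png",c["frame"][:,:,::-1])
E
```

```text
time: 4.12
eef_pos: [0.5944, -0.0021, 0.3374]
tcp_rot: [0.96, -0.28, -0.0, 0.0]
contact_force: [-0.4, -2.1, -0.7]
opening: 0.125
t 4.12 pos [ 0.5944 -0.0021  0.3374] shift mm [ 0.4  0.1 -0.6] rotvec deg [ 2.000e-02  2.000e-02 -3.009e+01] F [-0.4 -2.1 -0.7] T [-0.15  0.15  0.09] open 0.125
```

View pics/w3.png

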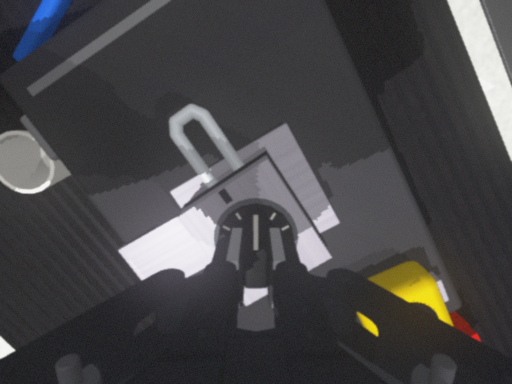

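The bar is following the jaws: the pointer at (255,230) is still along the tool's y axis, and the index mark is at (224,195), 30° further. I'll finish the turn.

```bash
python3 -m jog '[{"grip":1,"x":0,"y":0,"z":0,"rx":0,"ry":0,"rz":-5},{"grip":1,"x":0,"y":0,"z":0,"rx":0,"ry":0,"rz":-5},{"grip":1,"x":0,"y":0,"z":0,"rx":0,"ry":0,"rz":-5},{"grip":1,"x":0,"y":0,"z":0,"rx":0,"ry":0,"rz":-5},{"grip":1,"x":0,"y":0,"z":0,"rx":0,"ry":0,"rz":-5},{"grip":1,"x":0,"y":0,"z":0,"rx":0,"ry":0,"rz":-5},{"grip":1,"x":0,"y":0,"z":0,"rx":0,"ry":0,"rz":0},{"grip":1,"x":0,"y":0,"z":0,"rx":0,"ry":0,"rz":0}]'
python3 - <<'E'
from h import *
go(*C,.338,-2.4)
E
python3 -m jog '[{"grip":0.5,"x":0,"y":0,"z":0,"rx":0,"ry":0,"rz":0},{"grip":0.5,"x":0,"y":0,"z":0,"rx":0,"ry":0,"rz":0},{"grip":0.5,"x":0,"y":0,"z":0,"rx":0,"ry":0,"rz":0},{"grip":0.5,"x":0,"y":0,"z":0,"rx":0,"ry":0,"rz":0},{"grip":0.5,"x":0,"y":0,"z":-20,"rx":0,"ry":0,"rz":0},{"grip":0.5,"x":0,"y":0,"z":-30,"rx":0,"ry":0,"rz":0},{"grip":0.5,"x":0,"y":0,"z":-20,"rx":0,"ry":0,"rz":0},{"grip":0.5,"x":0,"y":0,"z":0,"rx":0,"ry":0,"rz":0}]'
python3 - <<'E'
from h import *
go(*lk(0,66),.282,-2.4)
c=read_camera("wrist"); cv2.imwrite("pics/w4.png",c["frame"][:,:,::-1])
print(w2px(c,[*lk(0,66),.126]))
E
```

```text
time: 4.83
eef_pos: [0.5943, -0.0021, 0.3374]
tcp_rot: [1.0, -0.022, -0.0, 0.0]
contact_force: [-1.4, -1.3, 1.1]
opening: 0.126
t 4.83 pos [ 0.5943 -0.0021  0.3374] shift mm [ 0.4  0.3 -0.6] rotvec deg [ 0.02  0.03 -0.15] F [-1.4 -1.3  1.1] T [-0.3   0.24  0.07] open 0.126
time: 5.5
eef_pos: [0.5955, -0.0021, 0.4134]
tcp_rot: [1.0, -0.021, 0.005, 0.001]
contact_force: [0.6, -0.5, 1.6]
opening: 0.502
t 5.5 pos [ 0.5955 -0.0021  0.4134] shift mm [ -2.1 -65.8 131.3] rotvec deg [ 0.06 -0.6   0.  ] F [ 0.6 -0.5  1.6] T [ 0.02 -0.03 -0.03] open 0.502
[250.50577056 112.90121332]
```

View pics/w4.png

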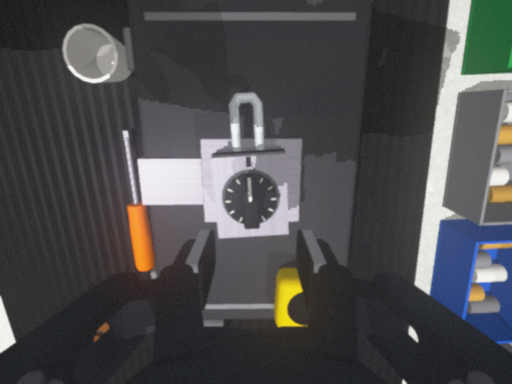

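The pointer now sits at the index mark (250,160). The shackle legs are at u = 236 and 259, row 125. I'll refine the shackle position once the arm has settled.

```bash
python3 -m jog '[{"grip":0.5,"x":0,"y":-33,"z":10,"rx":0,"ry":0,"rz":0},{"grip":0.5,"x":0,"y":-33,"z":10,"rx":0,"ry":0,"rz":0},{"grip":0.5,"x":0,"y":0,"z":0,"rx":0,"ry":0,"rz":0},{"grip":0.5,"x":0,"y":0,"z":0,"rx":0,"ry":0,"rz":0},{"grip":0.5,"x":0,"y":0,"z":0,"rx":0,"ry":0,"rz":0}]'
python3 - <<'E'
from h import *
go(*lk(0,66),.282,-2.4)
c=read_camera("wrist"); f=c["frame"][:,:,::-1]
u,v=w2px(c,[*lk(0,66),.126]).astype(int); print(u,v)
cr=cv2.resize(f[v-60:v+60,u-80:u+80],None,fx=5,fy=5,interpolation=cv2.INTER_CUBIC);cv2.imwrite("pics/w5.png",cr)
E
```

```text
time: 5.97
eef_pos: [0.5969, 0.0639, 0.3859]
tcp_rot: [1.0, -0.021, -0.001, 0.0]
contact_force: [0.6, -0.4, 0.7]
opening: 0.501
t 5.97 pos [0.5969 0.0639 0.3859] shift mm [  0.8   0.3 103.9] rotvec deg [0.02 0.12 0.05] F [ 0.6 -0.4  0.7] T [-0.05 -0.04 -0.03] open 0.501
256 197
```

View pics/w5.png

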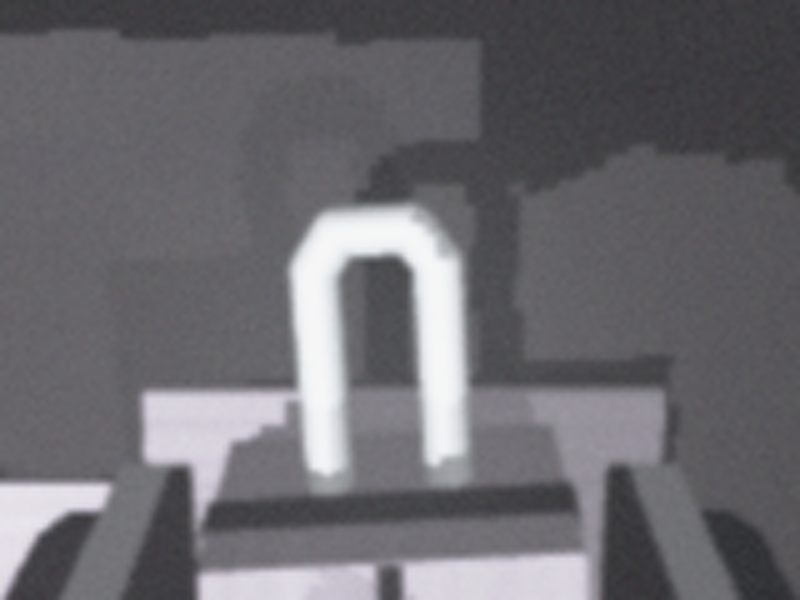

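```bash
python3 - <<'E'
from h import *
c=read_camera("wrist")
P=lambda u,v,z:px2w(c,176+(u+.5)/5-.5,137+(v+.5)/5-.5,z)
for v,a,b in((280,292,465),(320,297,466),(400,301,468),(460,305,470)):
    print(v,P(a,v,.126)[:2],P(b,v,.126)[:2],(P(a,v,.126)+P(b,v,.126))[:2]/2)
print("Uend",P(378,206,.126),"index",P(390,580,.156))
d=P(580,553,.156)-P(200,573,.156);print("front edge yaw",np.degrees(np.arctan2(d[1],d[0])))
E
```

```text
280 [0.57992554 0.06779533] [0.60805092 0.06660372] [0.59398823 0.06719952]
320 [0.5803165 0.0609405] [0.60800834 0.0597681 ] [0.59416242 0.0603543 ]
400 [0.58011821 0.04694342] [0.60792112 0.04576805] [0.59401966 0.04635574]
460 [0.58013379 0.03614033] [0.6079381  0.03496624] [0.59403595 0.03555329]
Uend [0.59448327 0.07955032 0.126     ] index [0.59437169 0.02893693 0.156     ]
front edge yaw 0.9073491966808105
```

The turn rotated the lock about 2.5° within its play, so its shackle now lies along world y at x = 0.594. I'll line up with that, descend and grip.

```bash
python3 -m jog '[{"grip":0.4,"x":-3,"y":0,"z":20,"rx":0,"ry":0,"rz":-2.4},{"grip":0.4,"x":0,"y":0,"z":25,"rx":0,"ry":0,"rz":0},{"grip":0.4,"x":0,"y":0,"z":25,"rx":0,"ry":0,"rz":0},{"grip":0.4,"x":0,"y":0,"z":10,"rx":0,"ry":0,"rz":0},{"grip":0.4,"x":0,"y":0,"z":0,"rx":0,"ry":0,"rz":0},{"grip":0.4,"x":0,"y":0,"z":0,"rx":0,"ry":0,"rz":0}]' 30
python3 - <<'E'
from h import *
go(.594,.064,.282,0)
E
```

```text
time: 6.57
eef_pos: [0.5944, 0.0634, 0.3074]
tcp_rot: [1.0, -0.0, -0.0, 0.0]
contact_force: [0.7, -0.7, 0.3]
opening: 0.598
t 6.57 pos [0.5944 0.0634 0.3074] shift mm [-0.4 -0.6 25.4] rotvec deg [ 0.    0.01 -0.03] F [ 0.7 -0.7  0.3] T [ 0.   -0.06 -0.02] open 0.598
```

```bash
python3 -m jog '[{"grip":0.4,"x":-0.4,"y":-1,"z":12,"rx":0,"ry":0,"rz":0},{"grip":0.4,"x":0,"y":0,"z":12,"rx":0,"ry":0,"rz":0},{"grip":0.4,"x":0,"y":0,"z":0,"rx":0,"ry":0,"rz":0},{"grip":1,"x":0,"y":0,"z":0,"rx":0,"ry":0,"rz":0},{"grip":1,"x":0,"y":0,"z":0,"rx":0,"ry":0,"rz":0},{"grip":1,"x":0,"y":0,"z":0,"rx":0,"ry":0,"rz":0},{"grip":1,"x":0,"y":0,"z":0,"rx":0,"ry":0,"rz":0},{"grip":1,"x":0,"y":0,"z":0,"rx":0,"ry":0,"rz":0}]' 30
python3 - <<'E'
from h import *
go(.594,.064,.282,0)
E
```

```text
time: 7.23
eef_pos: [0.5938, 0.0651, 0.2835]
tcp_rot: [1.0, 0.0, 0.0, 0.0]
contact_force: [-0.8, -0.1, -0.4]
opening: 0.311
t 7.23 pos [0.5938 0.0651 0.2835] shift mm [0.2 1.1 1.5] rotvec deg [ 0.   -0.02  0.03] F [-0.8 -0.1 -0.4] T [-0.03  0.06  0.02] open 0.311
```

```bash
python3 -m jog '[{"grip":1,"x":0,"y":-4,"z":0,"rx":0,"ry":0,"rz":0},{"grip":1,"x":0,"y":-4,"z":0,"rx":0,"ry":0,"rz":0},{"grip":1,"x":0,"y":-4,"z":0,"rx":0,"ry":0,"rz":0},{"grip":1,"x":0,"y":-4,"z":0,"rx":0,"ry":0,"rz":0},{"grip":1,"x":0,"y":-4,"z":0,"rx":0,"ry":0,"rz":0},{"grip":1,"x":0,"y":-4,"z":0,"rx":0,"ry":0,"rz":0},{"grip":1,"x":0,"y":-2,"z":0,"rx":0,"ry":0,"rz":0},{"grip":1,"x":0,"y":0,"z":0,"rx":0,"ry":0,"rz":0}]'
python3 - <<'E'
from h import *
go(.594,.064+.026,.282,0)
E
```

```text
time: 7.9
eef_pos: [0.5938, 0.0915, 0.2834]
tcp_rot: [1.0, 0.0, 0.0, 0.0]
contact_force: [-0.6, -1.1, 1.9]
opening: 0.314
t 7.9 pos [0.5938 0.0915 0.2834] shift mm [0.2 1.5 1.4] rotvec deg [ 0.   -0.02  0.05] F [-0.6 -1.1  1.9] T [-0.17  0.21  0.03] open 0.314
```

```bash
python3 -m jog '[{"grip":1,"x":0,"y":-1.5,"z":0,"rx":0,"ry":0,"rz":0},{"grip":1,"x":0,"y":-1,"z":0,"rx":0,"ry":0,"rz":0},{"grip":1,"x":0,"y":0,"z":0,"rx":0,"ry":0,"rz":0},{"grip":1,"x":0,"y":0,"z":0,"rx":0,"ry":0,"rz":0}]'
python3 - <<'E'
from h import *
go(.594,.064+.026,.282,0)
E
```

```text
time: 8.23
eef_pos: [0.594, 0.0923, 0.2834]
tcp_rot: [1.0, 0.0, 0.0, 0.002]
contact_force: [-1.4, -6.3, 0.9]
opening: 0.314
t 8.23 pos [0.594  0.0923 0.2834] shift mm [0.  2.3 1.4] rotvec deg [ 0.2  -0.02  0.03] F [-1.4 -6.3  0.9] T [-1.09  0.18 -0.06] open 0.314
```

At the stop (6 N). I'll open, rise and look.

```bash
python3 -m jog '[{"grip":0.4,"x":0,"y":0,"z":0,"rx":0,"ry":0,"rz":0},{"grip":0.4,"x":0,"y":0,"z":0,"rx":0,"ry":0,"rz":0},{"grip":0.4,"x":0,"y":0,"z":0,"rx":0,"ry":0,"rz":0},{"grip":0.4,"x":0,"y":0,"z":-30,"rx":0,"ry":0,"rz":0},{"grip":0,"x":0,"y":0,"z":-40,"rx":0,"ry":0,"rz":0},{"grip":0,"x":0,"y":0,"z":-40,"rx":0,"ry":0,"rz":0},{"grip":0,"x":0,"y":0,"z":0,"rx":0,"ry":0,"rz":0},{"grip":0,"x":0,"y":0,"z":0,"rx":0,"ry":0,"rz":0}]'
python3 -m jog '[{"grip":0,"x":0,"y":30,"z":0,"rx":0,"ry":0,"rz":0},{"grip":0,"x":0,"y":30,"z":0,"rx":0,"ry":0,"rz":0},{"grip":0,"x":0,"y":30,"z":0,"rx":0,"ry":0,"rz":0},{"grip":0,"x":0,"y":4,"z":0,"rx":0,"ry":0,"rz":0},{"grip":0,"x":0,"y":0,"z":0,"rx":0,"ry":0,"rz":0},{"grip":0,"x":0,"y":0,"z":0,"rx":0,"ry":0,"rz":0},{"grip":0,"x":0,"y":0,"z":0,"rx":0,"ry":0,"rz":0}]'
python3 - <<'E'
from h import *
go(*C,.284,0)
c=read_camera("wrist"); f=c["frame"][:,:,::-1]
u,v=w2px(c,[.594,0,.156]).astype(int); print(u,v)
cr=cv2.resize(f[v-95:v+55,u-90:u+90],None,fx=4,fy=4,interpolation=cv2.INTER_CUBIC);cv2.imwrite("pics/w6.png",cr)
E
```

```text
time: 8.9
eef_pos: [0.5944, 0.094, 0.3974]
tcp_rot: [1.0, 0.0, 0.004, -0.0]
contact_force: [0.2, 0.0, -1.1]
opening: 0.998
time: 9.48
eef_pos: [0.5936, 0.0005, 0.3922]
tcp_rot: [1.0, 0.001, -0.001, -0.0]
contact_force: [0.4, -0.4, 0.4]
opening: 0.997
t 9.48 pos [5.936e-01 5.000e-04 3.922e-01] shift mm [  1.3   3.  108.2] rotvec deg [-0.05  0.09  0.07] F [ 0.4 -0.4  0.4] T [ 0.02  0.01 -0.04] open 0.997
255 207
```

View pics/w6.png

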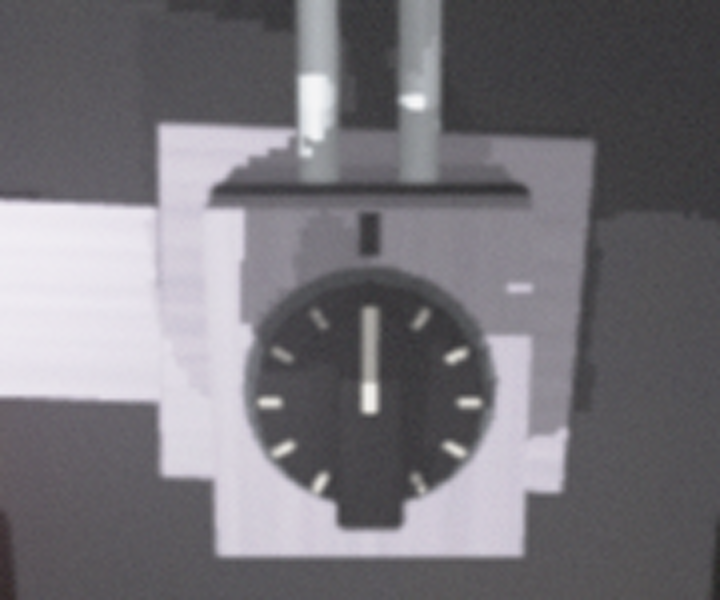

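The lock is square to the tool now, with its top face spanning u 210–528 and v 208–556 in the crop. The pointer is on the index mark and the shackle is out.

```bash
python3 - <<'E'
from h import *
c=read_camera("wrist")
P=lambda u,v,z:px2w(c,165+(u+.5)/4-.5,112+(v+.5)/4-.5,z)
L=np.array([P(*q,.156) for q in((207,208),(530,208),(525,556),(215,556))]);print(L.round(4),L.mean(0)); print("disc",P(370,389,.162))
x,y=L.mean(0)[:2]
go(x,y,.284,0)
E
```

```text
[[ 0.5661  0.0329  0.156 ]
 [ 0.6233  0.0329  0.156 ]
 [ 0.625  -0.0351  0.156 ]
 [ 0.5652 -0.0351  0.156 ]] [ 0.59487859 -0.00109895  0.156     ]
disc [0.59498241 0.00110097 0.162     ]
t 9.58 pos [0.5937 0.0007 0.3928] shift mm [  1.3   1.9 108.8] rotvec deg [-0.03  0.04  0.12] F [-0.7  0.3 -0.3] T [-0.   -0.01 -0.08] open 1.001
```

```bash
python3 -m jog '[{"grip":0,"x":1.2,"y":0.5,"z":30,"rx":0,"ry":0,"rz":0},{"grip":0,"x":0,"y":0,"z":30,"rx":0,"ry":0,"rz":0},{"grip":0,"x":0,"y":0,"z":20,"rx":0,"ry":0,"rz":0},{"grip":0,"x":0,"y":0,"z":10,"rx":0,"ry":0,"rz":0},{"grip":0,"x":0,"y":0,"z":8,"rx":0,"ry":0,"rz":0},{"grip":0,"x":0,"y":0,"z":5,"rx":0,"ry":0,"rz":0},{"grip":0,"x":0,"y":0,"z":0,"rx":0,"ry":0,"rz":0}]' 60
python3 - <<'E'
from h import *
go(.595,0,.284,0)
E
```

```text
time: 10.17
eef_pos: [0.5951, -0.0007, 0.2901]
tcp_rot: [1.0, 0.0, -0.0, -0.0]
contact_force: [-0.3, -0.8, 0.2]
opening: 1.001
t 10.17 pos [ 0.5951 -0.0007  0.2901] shift mm [-0.1 -0.7  6.1] rotvec deg [-0.    0.01  0.05] F [-0.3 -0.8  0.2] T [ 0.04  0.08 -0.02] open 1.001
```

```bash
python3 -m jog '[{"grip":0,"x":0,"y":-1,"z":4,"rx":0,"ry":0,"rz":0},{"grip":0,"x":0,"y":0,"z":0,"rx":0,"ry":0,"rz":0},{"grip":1,"x":0,"y":0,"z":0,"rx":0,"ry":0,"rz":0},{"grip":1,"x":0,"y":0,"z":0,"rx":0,"ry":0,"rz":0},{"grip":1,"x":0,"y":0,"z":0,"rx":0,"ry":0,"rz":0},{"grip":1,"x":0,"y":0,"z":0,"rx":0,"ry":0,"rz":0},{"grip":1,"x":0,"y":0,"z":0,"rx":0,"ry":0,"rz":0}]' 80
python3 -m jog '[{"grip":1,"x":0,"y":0,"z":-2,"rx":0,"ry":0,"rz":0},{"grip":1,"x":0,"y":0,"z":-3,"rx":0,"ry":0,"rz":0},{"grip":1,"x":0,"y":0,"z":-4,"rx":0,"ry":0,"rz":0},{"grip":1,"x":0,"y":0,"z":-4,"rx":0,"ry":0,"rz":0},{"grip":1,"x":0,"y":0,"z":0,"rx":0,"ry":0,"rz":0}]'
python3 - <<'E'
from h import *
go(.595,0,.284,0)
c=read_camera("wrist"); cv2.imwrite("pics/w7.png",c["frame"][:,:,::-1])
E
```

```text
time: 10.75
eef_pos: [0.5952, -0.0001, 0.2873]
tcp_rot: [1.0, 0.0, 0.001, 0.0]
contact_force: [-0.2, -0.0, 4.1]
opening: 0.681
time: 11.17
eef_pos: [0.5948, 0.0, 0.2991]
tcp_rot: [1.0, 0.0, -0.0, -0.0]
contact_force: [-0.2, -0.6, -6.5]
opening: 0.681
t 11.17 pos [0.5948 0.     0.2991] shift mm [ 0.3  0.  15.1] rotvec deg [-0.01  0.05  0.02] F [-0.2 -0.6 -6.5] T [-0.16  0.06 -0.02] open 0.681
```

View pics/w7.png

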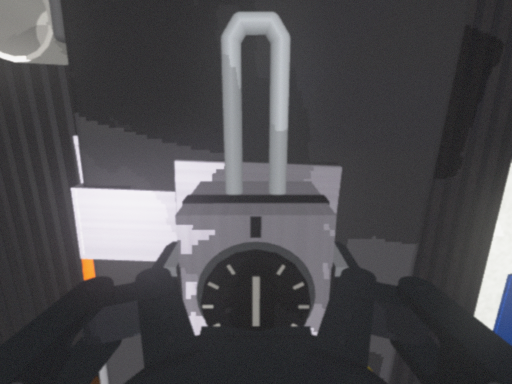

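The lock is held level (body square between the fingers, shackle end at row 15) and its weight of about 6.5 N is on the tool. I'll lift it to about 12 cm.

```bash
python3 -m jog '[{"grip":1,"x":0,"y":0,"z":-10,"rx":0,"ry":0,"rz":0},{"grip":1,"x":0,"y":0,"z":-16,"rx":0,"ry":0,"rz":0},{"grip":1,"x":0,"y":0,"z":-20,"rx":0,"ry":0,"rz":0},{"grip":1,"x":0,"y":0,"z":-20,"rx":0,"ry":0,"rz":0},{"grip":1,"x":0,"y":0,"z":-20,"rx":0,"ry":0,"rz":0},{"grip":1,"x":0,"y":0,"z":-14,"rx":0,"ry":0,"rz":0},{"grip":1,"x":0,"y":0,"z":-8,"rx":0,"ry":0,"rz":0},{"grip":1,"x":0,"y":0,"z":0,"rx":0,"ry":0,"rz":0}]'
python3 -m jog '[{"grip":1,"x":0,"y":0,"z":0,"rx":0,"ry":0,"rz":0},{"grip":1,"x":0,"y":0,"z":0,"rx":0,"ry":0,"rz":0},{"grip":1,"x":0,"y":0,"z":0,"rx":0,"ry":0,"rz":0},{"grip":1,"x":0,"y":0,"z":0,"rx":0,"ry":0,"rz":0},{"grip":1,"x":0,"y":0,"z":0,"rx":0,"ry":0,"rz":0},{"grip":1,"x":0,"y":0,"z":0,"rx":0,"ry":0,"rz":0}]'
python3 - <<'E'
from h import *
go(.595,0,.402,0)
c=read_camera("wrist"); a=c["frame"][:,:,::-1]; b=read_camera("scene")["frame"][:,:,::-1]
cv2.imwrite("pics/w8.png",cv2.resize(np.hstack([a,b]),(800,300)))
E
```

```text
time: 11.88
eef_pos: [0.5953, 0.0002, 0.4105]
tcp_rot: [1.0, 0.0, 0.003, 0.0]
contact_force: [0.5, 0.3, -6.0]
opening: 0.687
time: 12.38
eef_pos: [0.5949, -0.0, 0.4066]
tcp_rot: [1.0, 0.0, -0.001, -0.0]
contact_force: [0.7, -0.2, -6.4]
opening: 0.684
t 12.38 pos [ 0.5949 -0.      0.4066] shift mm [ 0.1 -0.   4.6] rotvec deg [-0.01  0.06  0.02] F [ 0.7 -0.2 -6.4] T [-0.1   0.01 -0.05] open 0.684
```

View pics/w8.png

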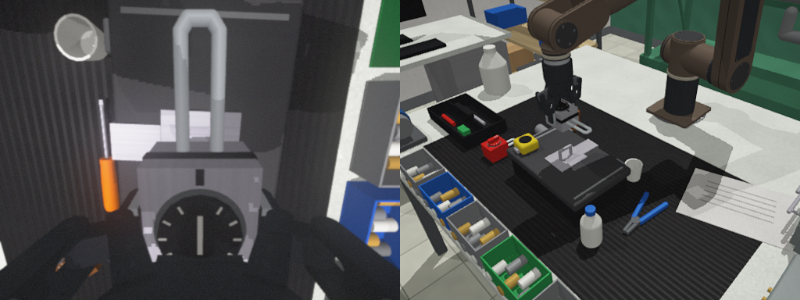

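The lock hangs level in the fingers about 119 mm above its seat. The bare staple shows at (565,155), the shackle is still out, and the bystanders look untouched.

```bash
python3 -c "
from plant import sign_off,get_state
print(sign_off()); s=get_state(); print(s['time'],s['eef_pos'],s['contact_force'],s['opening'])"
```

```text
the job is handed in; nothing more can be done
None
the job is handed in; nothing more can be done
```

I opened the lock and lifted it off the staple. I handed the job in at about 12.5 s of robot time, with the lock still held; no verdict was reported.

- **Dial:** I turned it 60° counter-clockwise, and the wrist picture shows the pointer on the index mark.
- **Shackle:** I pulled it about 27 mm to its stop, where the pull rose to 6 N. It still showed as out in the last picture.
- **Lift:** I gripped the body by its x sides at 80 N and raised it about 119 mm. In the last check the tool was still and level, with 6.4 N of weight on it. The opening was steady at about 58 mm, and the scene view showed the staple bare.
- **Bystanders:** they look untouched in the last picture. I did not measure their positions.

Two things differed along the way. The first jog calls were refused because every row must carry all seven keys. Turning the dial also rotated the lock about 2.5° in its play, so I measured it again before gripping the shackle and the body. No other check failed or disagreed.

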